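# Set the dial timer and start it against the stop

## Task

Turn the kitchen timer's dial until its pointer is in line with the long mark. Then bring the timer gently up to the steel stop, feeling for its adjustable plate, until the timer's plain end sits square and wholly on the plate, and push the start button fully in for a full second with the timer braced there, never ramming it. Let go and leave the timer flat on the worktop against the plate, the dial still on the long mark, and the salt shaker, tin and spice jars where they stand.

Things in the scene. Friction and masses are not known exactly. Their poses are not given: they have to be found in the camera images.
- timer_mid (a point): Centre (half-way up, 22 mm over the worktop) of the loose timer: a white plastic box on four rubber feet, 150 mm long (own x) x 58 mm wide (own y) x 44 mm tall (own z, up), 0.2 to 0.4 kg. The start button is in its -x end; the plain +x end goes to the stop. The dial stands on the top 35 mm toward the button end (own x = -35 mm); the end nearer the stop carries a flat display.
- timer: The same timer; origin at the centre of its underside, same axes as timer_mid. It can be gripped across its 58 mm width, best about 40 mm from the centre toward the plain end. It skids on the worktop at 2 to 4 N.
- timer_back (a point): Centre of the timer's plain +x end face, 23 mm over its underside; same axes as the timer.
- dial (a joint): Angle of the dial, rad, growing anticlockwise seen from above: 0 = pointer to the timer's own -y; 1.571 = pointer to the timer's own +x, in line with the long raised mark on the timer's top (short marks lie at other angles). Stiff friction of about 0.03 N m keeps it where it is left; range 0 to 2.6.
- dial_grip (a point): On the dial's axis, 19 mm over the timer's top (63 mm over the worktop), half-way up the dial's grip bar. The bar is 13 mm thick (own y), 48 mm long (own x, from -22 mm to the rounded pointer nose at +26 mm), stands from 50 to 74 mm over the worktop; own x is the direction of the pointer. It sits on a disc 45 mm across.
- start_button (a joint): How far the start button is pushed in, m: 0 = out, 0.007 = fully in. Springy: 3 N to begin, 9 N fully in; comes out again by itself. Within 1.5 mm of the end counts as fully in.
- button_seat (a point): Where the button's axis meets the timer's -x end face, 24 mm over the timer's underside; same axes as the timer. The button's round push cap, 26 mm across, is pushed along the timer's own +x. Its face stands 14 to 26 mm out of the end face when not pushed: this is set differently each time and is not measured, so it must be found by touch. The cap sits fast on its stem.
- stop: The fixed steel stop: a foot 130 mm wide (own y), 75 mm deep, screwed to the worktop, and an upright rubber-faced bearing plate 130 mm wide, 46 mm tall, clamped on it, square to it. Origin at the middle of the foot's front edge; own x points from the front to the back of the foot. When the timer is set right its own +x is along the stop's own +x.
- stop_foot (a point): Point 23 mm over the middle of the foot's front edge; same axes as the stop. The bearing plate's face looks along own -x and lies at own x = 0 to -30 mm: how far it stands out differs each time and is not measured, so it must be found by touch or by eye. It is clamped fast.
- salt_shaker_mid (a point): Centre of a glass salt shaker, 45 mm across, 81 mm tall: stays where it is.
- tin_mid (a point): Centre of a short food tin, 75 mm across, 58 mm tall: stays where it is.
- spice_jar_a_mid (a point): Centre of a glass spice jar, 45 mm across, 56 mm tall, behind the stop: stays where it is.
- spice_jar_b_mid (a point): Centre of another glass spice jar, 45 mm across, 52 mm tall, behind the stop: stays where it is.

How it is judged:
By the outcome, as a careful person would: the job done as asked, in the order asked, and still so for the second after the job is handed in, with the robot touching nothing.
It also fails if it takes over 72 s, if anything falls off the work surface, if the arm or the gripper's body presses on something with over 40 N, if the wrist force passes 120 N, or if a joint passes its speed limit or range.

## Robot

A 6-joint arm with a two-finger parallel gripper is mounted at the origin on a cart in front of the work surface, level with it; the furniture and walls round the work are solid. World frame = base frame: x ahead of the robot, y to its left, z up, the work surface at z = 0. Lengths are in m, angles in rad, forces in N, time in s.
With the tool pointing down it reaches from about 0.35 to 0.975 m from the base axis. Payload 4.9 kg.
Tool frame: the origin (TCP) lies at the very end of the fingers, on their centre line; the grasp point (between the pads) lies 19 mm behind it (ctrl.grip_point_offset is the distance from the TCP to the grasp point, in m); z points along the fingers, y is the line along which they close (so a half turn about z gives the same grasp; the last joint's range is limited). The gripper opens to 85 mm and grips with 20 to 120 N. Pads are 22 mm wide; open, the fingers measure 114 mm over their backs; the gripper's body (76 mm by 85 mm) begins 54 mm behind the grasp point. The pads swing forward as they close: fully open they stand 13 mm farther back than shut.
Start: joints at [-1.432, 0.053, 1.613, -0, 1.476, -0.119], TCP at [0.159, -0.604, 0.231] pointing down, gripper open.
Joint ranges: [-3.01, 3.01], [-1.01, 2.22], [0.06, 2.58], [-1.02, 4.17], [0.09, 2.62], [-3.14, 3.14]. Speed limits (rad/s): [2.57, 2.57, 3.14, 3.14, 3.14, 3.14].

## Interface

Orientations are given as a rotation vector (axis times angle).
In Python, from station import ctrl gives the robot as it stands.
- The arm moves only by the tool send_rows, never from a script. Its argument "rows" is a list of rows, each a list of 3 entries, a list of its own where there are three numbers: the finger opening in cm, from 0 to 8.54, then the shift along the tool's x, y, z in cm, then the turn about the tool's z in degrees. A call has 1 to 10 rows; each row shifts and turns the commanded pose from where the row before left it, along the tool's axes as they then stand; what a row does not reach is not made up. A row lasts 1/8 s, in which the tool goes at most 62.5 mm and 10.7 degrees, less where a joint would pass 70% of its speed; a pose out of reach is approached as far as the arm can. A call with a gripper value outside its range is refused whole. The fingers move at their own pace and stop on an object; "newtons" is the grip in N (left out, the last holds). Time passes only in rows, so rows that do not move let the fingers close. It gives the time, the measured TCP pose, the force, the opening and the grip force at its end, in the units of the state.
- ctrl.get_obs(): the state, without advancing time (a new reading comes with each control period).
- ctrl.get_image(name): name is "scene" or "top"; returns a dict with "frame" (480x640x3 uint8, red, green, blue), "range_z" (480x640 float32, m along the optical axis (not along the pixel's ray), 0 where there is no reading), "fx", "fy", "cx", "cy" (pixels), "k1" (the pictures are not rectified: a ray, as slopes to the right and down, at radius r is drawn at 1 + k1 r^2 times it, then the intrinsics apply), "cam_to_world" (4x4, takes a point from camera to world coordinates). Camera axes: x right, y down, z forward; pixel columns grow to the right and rows downward; lengths in m; the calibration is good to about 2 mm. A picture is of the moment at which its call begins.
- ctrl.finish_job(): hands the job in; it is judged then, once.
The state is a dict: "t": time; "q": joint angles; "dq": joint speeds; "effort": joint torques, N m; "tool_pos": TCP position; "tool_rot": TCP orientation; "contact_force": force on the tool from outside, world axes, zero at the start; "wrist_torque": the same for the moment, N m; "opening": finger opening in m; "grip_force": force on a finger pad.
Only numpy, scipy, OpenCV 4.12 (cv2) and the standard library are available. Lean on these libraries where they do the work, as an engineer would, in place of code of your own. Each camera call takes 0.05 s, during which the arm holds its last target. There are 200 camera calls.

## Working session

There is one attempt and no reset: what is moved stays moved. The work goes in short steps, Python scripts to look and compute and a tool call to move; the robot and the scene stay as the last step left them, time stands still between calls to the robot, and variables do not carry over. Pictures are saved under pics/ and viewed, at most 10 in all, crops included, and the job is handed in when it is done.

Besides the shell and the picture viewer there is one more tool, called after "Request:" by a JSON object that holds its "fn" and its "kwargs". send_rows: Moves the arm, as the interface text tells. Its arguments: {"type":"object","properties":{"rows":{"type":"array","items":{"type":"array"}},"newtons":{"type":"number"}},"required":["rows"]}

```bash
mkdir -p pics; ls; cat > h.py <<'E'
import numpy as np, cv2
from station import ctrl
def cap(n):
    im=ctrl.get_image(n); return im
def cloud(im):
    K=np.array([[im['fx'],0,im['cx']],[0,im['fy'],im['cy']],[0,0,1.]])
    h,w=im['range_z'].shape
    u,v=np.meshgrid(np.arange(w),np.arange(h))
    p=cv2.undistortPoints(np.stack([u.ravel(),v.ravel()],1).astype(float)[:,None],K,np.array([im['k1'],0,0,0.]))[:,0]
    z=im['range_z'].ravel()
    P=np.c_[p*z[:,None],z]
    T=im['cam_to_world']
    W=(P@T[:3,:3].T+T[:3,3]).reshape(h,w,3); W[im['range_z']==0]=np.nan
    return W
def save(im,f): cv2.imwrite('pics/'+f,im['frame'][:,:,::-1])
E
python3 - <<'E'
from h import *
for n in('top','scene'):
    im=cap(n); save(im,n+'0.png'); np.save(n+'0.npy',cloud(im)); print(n,im['cam_to_world'].round(3).tolist(),im['fx'],im['k1'])
o=ctrl.get_obs(); print({k:np.round(v,3) for k,v in o.items()})
E
```

```text
pics
top [[-0.02, -0.997, 0.071, 0.434], [-1.0, 0.019, -0.016, 0.028], [0.015, -0.071, -0.997, 1.063], [0.0, 0.0, 0.0, 1.0]] 455.4625207236775 -0.1070639871006416
scene [[-0.69, -0.469, 0.552, -0.025], [-0.724, 0.44, -0.532, 0.532], [0.007, -0.766, -0.643, 0.713], [0.0, 0.0, 0.0, 1.0]] 451.02714414410235 -0.01845259188426374
{'t': np.float64(0.1), 'q': array([-1.432,  0.053,  1.614, -0.   ,  1.476, -0.119]), 'dq': array([-0.001, -0.001, -0.003,  0.   ,  0.   , -0.   ]), 'effort': array([ 3.0000e-03, -3.9491e+01, -3.7136e+01,  0.0000e+00,  4.0000e-03,
       -0.0000e+00]), 'tool_pos': array([ 0.159, -0.604,  0.23 ]), 'tool_rot': array([-3.114, -0.404,  0.   ]), 'contact_force': array([-0.226,  0.257,  0.138]), 'wrist_torque': array([0.009, 0.03 , 0.016]), 'grip_force': np.float64(0.0), 'opening': np.float64(0.085)}
```

View pics/top0.png

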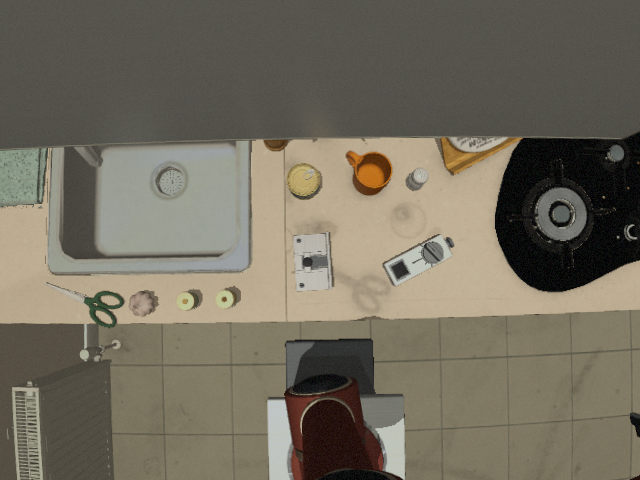

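View pics/scene0.png

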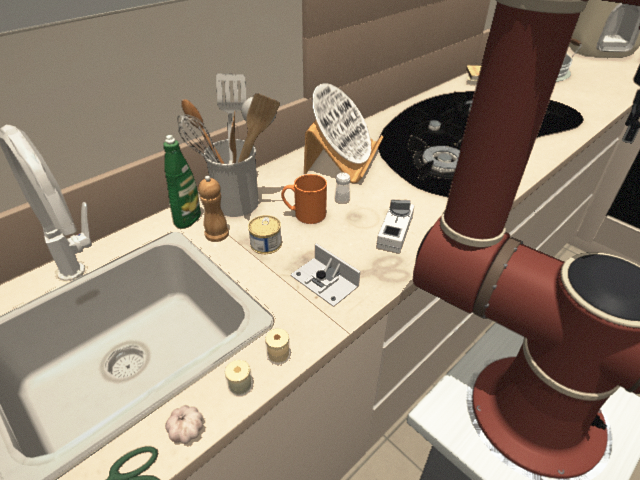

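The top view shows the stop at about (313,262) with its plate on the right edge (~331). The timer runs from its display (400,270) to its dial (432,252) and button (450,243). The tin is at (304,180) and the shaker at (418,178). Next I'll measure the poses.

```bash
python3 - <<'E'
from h import *
W=np.load('top0.npy'); f=cv2.imread('pics/top0.png')
def rect(u0,u1,v0,v1,zlo,zhi):
    P=W[v0:v1,u0:u1].reshape(-1,3); m=(P[:,2]>zlo)&(P[:,2]<zhi); Q=P[m]
    r=cv2.minAreaRect((Q[:,:2]*1000).astype(np.float32)); return len(Q),np.round(r[0],1),np.round(r[1],1),round(r[2],1),Q[:,2].mean().round(4),Q[:,:2].mean(0).round(4)
print('table',np.nanmedian(W[295:310,420:470,2]),np.nanmedian(W[200:230,330:380,2]))
print('timer top',rect(375,465,225,295,.036,.048))
print('timer all',rect(375,465,225,295,.03,.09))
print('dial bar',rect(415,450,235,270,.064,.085))
print('stop foot',rect(285,335,225,298,.004,.03))
print('plate',rect(285,345,225,298,.036,.06))
print('shaker',rect(405,432,162,195,.05,.1)); print('tin',rect(283,325,160,202,.045,.075))
a=cv2.resize(f[225:300,285:465],None,fx=4.4,fy=4.4,interpolation=cv2.INTER_CUBIC); cv2.imwrite('pics/c1.png',a)
E
```

```text
table 0.00024380803233603476 0.0004373623470403931
timer top (1335, array([ 469.4, -200.6]), array([ 58.5, 166.7]), 25.9, np.float64(0.0442), array([ 0.4626, -0.1853]))
timer all (1762, array([ 469.4, -200.7]), array([ 58.5, 167.4]), 25.9, np.float64(0.0475), array([ 0.4665, -0.193 ]))
dial bar (141, array([ 482.8, -223.6]), array([48.1, 13.1]), 42.3, np.float64(0.0739), array([ 0.4822, -0.2236]))
stop foot (1429, array([469.5,  52.1]), array([113.6, 167.5]), 88.8, np.float64(0.0083), array([0.4675, 0.05  ]))
plate (178, array([467.4,  31.6]), array([128.1,  50.9]), 2.6, np.float64(0.0456), array([0.4681, 0.0099]))
shaker (243, array([ 652.4, -197.2]), array([34.9, 33.8]), 44.4, np.float64(0.0753), array([ 0.6502, -0.1955]))
tin (881, array([651.3,  62.5]), array([71.7, 74. ]), 89.0, np.float64(0.0554), array([0.6517, 0.0624]))
```

View pics/c1.png

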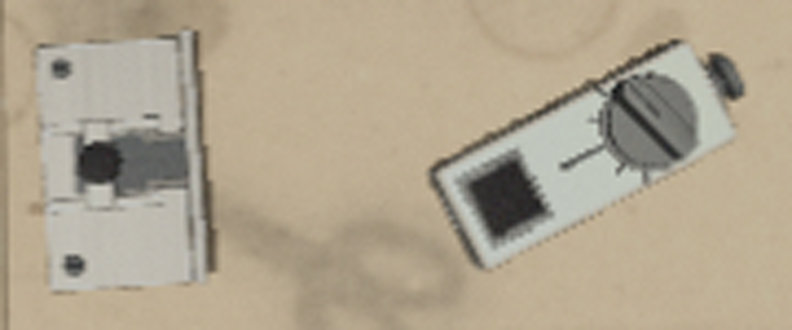

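The pointer is at yaw 42°, so the dial reads about 16° and has to turn 74° anticlockwise. The timer's yaw is 115.9° with its centre near (466,-193) mm. I'll write a planning helper and fit the plate.

```bash
cat >> h.py <<'E'
from scipy.spatial.transform import Rotation as Rn
def plan(pos,yaw=None):
    o=ctrl.get_obs(); R=Rn.from_rotvec(o['tool_rot']).as_matrix()
    d=R.T@(np.array(pos)-o['tool_pos']); y=np.degrees(np.arctan2(R[1,1],R[0,1]))
    print('pos',o['tool_pos'].round(4),'yawY',y.round(2),'tilt',np.degrees(np.arccos(-R[2,2])).round(2),'F',o['contact_force'].round(1),'q',o['q'].round(2),'t',o['t'].round(2))
    print('shift cm',(d*100).round(2), 'turn deg', None if yaw is None else round(-((yaw-y+180)%360-180),1))
E
python3 - <<'E'
from h import *
W=np.load('top0.npy')
P=W[225:298,285:345].reshape(-1,3); P=P[(P[:,2]>.036)&(P[:,2]<.06)]
for k in range(3):
    if k==0: c=P[P[:,1]<np.percentile(P[:,1],60)]
    else:
        c=P[np.abs(P[:,1]-a*P[:,0]-b)<.006]
    a,b=np.polyfit(c[:,0],c[:,1],1)
print(np.degrees(np.arctan(a)),b,len(c),c[:,0].min(),c[:,0].max(),(c[:,1]-a*c[:,0]-b).min()); print('plate y at mid',a*.4675+b)
plan([.481,-.2245,.12],-47.7)
E
```

```text
2.722721985419032 -0.012603769938799544 177 0.4044835928801338 0.5323872835931931 -0.0035941887269778493
plate y at mid 0.00962878429951262Traceback (most recent call last):
  File "<stdin>", line 10, in <module>
  File "h.py", line 20, in plan
    print('pos',o['tool_pos'].round(4),'yawY',y.round(2),'tilt',np.degrees(np.arccos(-R[2,2])).round(2),'F',o['contact_force'].round(1),'q',o['q'].round(2),'t',o['t'].round(2))
                                                                                                                                                                ^^^^^^^^^^^^
AttributeError: 'float' object has no attribute 'round'
```

```bash
sed -i "s/o\['t'\].round(2)/round(o['t'],2)/" h.py; python3 -c "
from h import *
plan([.481,-.2245,.12],-47.7)"
```

```text
pos [ 0.1593 -0.6038  0.2302] yawY -75.23 tilt 0.11 F [-0.2  0.3  0.1] q [-1.43  0.05  1.61 -0.    1.48 -0.12] t 0.1
shift cm [ 40.78 -28.45  11.08] turn deg -27.5
```

Request:
{"fn": "send_rows", "kwargs": {"rows": [[4,[4.5,-3.2,0.5],0],[4,[4.5,-3.2,1.2],0],[4,[4.5,-3.2,1.2],0],[4,[4.5,-3.2,1.2],0],[4,[4.5,-3.2,1.2],0],[4,[4.5,-3.2,1.2],0],[4,[4.5,-3.2,1.2],0],[4,[4.5,-3.2,1.2],0],[4,[4.5,-2.8,1.2],0],[4,[0,0,0.5],-7]], "newtons": 25}}

```text
t: 1.35
tool_pos: [0.4796, -0.2233, 0.1239]
tool_rot: [-3.081, -0.606, 0.002]
contact_force: [-0.8, -0.4, -0.6]
opening: 0.0401
grip_force: 0.0
```

Request:
{"fn": "send_rows", "kwargs": {"rows": [[4,[0,0,0],-7],[4,[0,0,0],-7],[4,[0,0,0],-6.5],[4,[0,0,0],0]]}}

```text
t: 1.85
tool_pos: [0.4783, -0.2262, 0.1248]
tool_rot: [-2.93, -1.131, 0.001]
contact_force: [0.5, -0.4, 0.4]
opening: 0.0401
grip_force: 0.0
```

```bash
python3 - <<'E'
from h import *
plan([.481,-.2245,.054],-47.7); im=cap('scene'); save(im,'s1.png')
f=im['frame'][130:290,340:520,::-1]; cv2.imwrite('pics/s1c.png',cv2.resize(f,None,fx=3.5,fy=3.5))
E
```

```text
pos [ 0.4783 -0.2262  0.1248] yawY -47.8 tilt 0.05 F [ 0.5 -0.4  0.4] q [-0.58 -0.09  1.93  0.    1.3   0.25] t 1.85
shift cm [0.32 0.06 7.08] turn deg -0.1
```

Request:
{"fn": "send_rows", "kwargs": {"rows": [[4,[0.3,0,2],0],[4,[0,0.05,2],0],[4,[0,0,1.5],0],[4,[0,0,1.0],0],[4,[0,0,0.4],0],[4,[0,0,0],0],[1,[0,0,0],0],[1,[0,0,0],0],[1,[0,0,0],0],[1,[0,0,0],0]], "newtons": 25}}

```text
t: 3.15
tool_pos: [0.4815, -0.2249, 0.057]
tool_rot: [2.93, 1.133, 0.001]
contact_force: [-0.7, 0.5, 4.5]
opening: 0.0122
grip_force: 30.7
```

```bash
python3 - <<'E'
from h import *
plan([.481,-.2245,.055],25.9); o=ctrl.get_obs(); print(o['opening'],o['grip_force'])
E
```

```text
pos [ 0.4815 -0.2249  0.057 ] yawY -47.73 tilt 0.05 F [-0.7  0.5  4.5] q [-0.58  0.01  1.97  0.    1.17  0.26] t 3.15
shift cm [-0.01 -0.07  0.2 ] turn deg -73.6
0.012185320479286846 30.67310392856598
```

Request:
{"fn": "send_rows", "kwargs": {"rows": [[1,[0,0,0],-7.4],[1,[0,0,0],-7.4],[1,[0,0,0],-7.4],[1,[0,0,0],-7.4],[1,[0,0,0],-7.4],[1,[0,0,0],-7.4],[1,[0,0,0],-7.4],[1,[0,0,0],-7.4],[1,[0,0,0],-7.4],[1,[0,0,0],-7.0]]}}

```text
t: 4.4
tool_pos: [0.4812, -0.2248, 0.057]
tool_rot: [-1.662, -2.666, -0.0]
contact_force: [-2.4, 1.7, 5.2]
opening: 0.012
grip_force: 30.8
```

Request:
{"fn": "send_rows", "kwargs": {"rows": [[1,[0,0,0],0],[4,[0,0,0],0],[4,[0,0,0],0],[4,[0,0,-1.0],0],[4,[0,0,-3],0],[4,[0,0,-5],0],[8.5,[0,-4,-5],0],[8.5,[4,-4,-4],0],[8.5,[4,-4,0],0],[8.5,[0,0,0],0]]}}

```text
t: 5.65
tool_pos: [0.3423, -0.2057, 0.232]
tool_rot: [1.668, 2.658, -0.001]
contact_force: [0.0, 0.1, 0.1]
opening: 0.0848
grip_force: 0.0
```

```bash
cat > look.py <<'E'
from h import *
import sys
def rect(Q):
    r=cv2.minAreaRect((Q[:,:2]*1000).astype(np.float32)); c,s,a=np.array(r[0]),r[1],r[2]
    if s[0]<s[1]: a+=90
    return c.round(1),np.round(sorted(s),1),round(a,2)
def look(lo,hi,tag):
    im=cap('top'); W=cloud(im); save(im,tag+'.png')
    P=W.reshape(-1,3); m=(P[:,0]>lo[0])&(P[:,0]<hi[0])&(P[:,1]>lo[1])&(P[:,1]<hi[1]); P=P[m]
    c,s,a=rect(P[(P[:,2]>.039)&(P[:,2]<.048)]); print('timer rect',c,s,a)
    B=P[(P[:,2]>.064)&(P[:,2]<.080)]; cb,sb,ab=rect(B); print('bar',cb,sb,ab,'n',len(B),'pca',np.degrees(np.arctan2(*np.linalg.eigh(np.cov(B[:,:2].T))[1][::-1,1]))%180)
    return im,P
E
python3 - <<'E'
from look import *
plan([.45,-.157,.1],25.9)
im,P=look((.36,-.32),(.56,-.09),'t2')
f=im['frame'][215:305,375:475,::-1]; cv2.imwrite('pics/c2.png',cv2.resize(f,None,fx=6,fy=6,interpolation=cv2.INTER_CUBIC))
E
```

```text
pos [ 0.3423 -0.2057  0.232 ] yawY 25.78 tilt 0.21 F [0.  0.1 0.1] q [-0.73 -0.54  2.1  -0.    1.57 -1.18] t 5.65
shift cm [-0.25 11.8  13.22] turn deg -0.1
timer rect [ 469.7 -200.1] [ 58.4 164.8] 115.66
bar [ 481.1 -224.4] [13.2 48. ] 115.9 n 132 pca 115.95852698830488
```

View pics/c2.png

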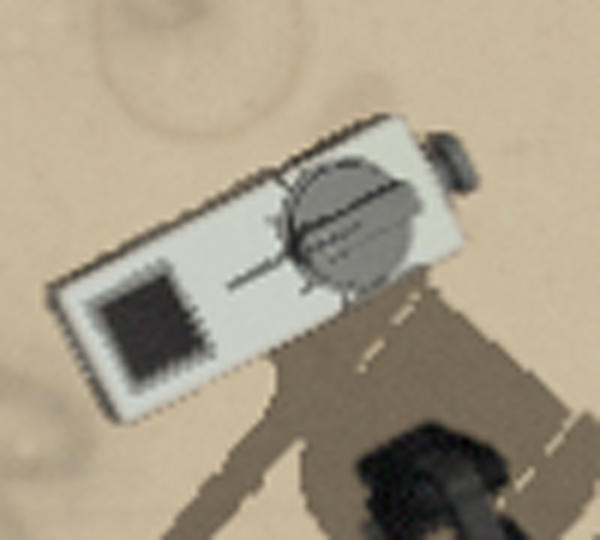

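The pointer now lies along the long mark: the bar's yaw is 115.9° and the timer's is 115.7°. In the crop the mark runs (225,290) to (290,258) and leads into the nose. Next I'll grip the timer 40 mm ahead of its centre.

Request:
{"fn": "send_rows", "kwargs": {"rows": [[8.5,[0,4,2],0],[8.5,[-0.2,4,3],0],[8.5,[0,3.8,3],0],[8.5,[0,0,3.5],0],[8.5,[0,0,3.5],0],[8.5,[0,0,0],0],[8.5,[0,0,0],0]], "newtons": 25}}

```text
t: 6.58
tool_pos: [0.4526, -0.1574, 0.0823]
tool_rot: [1.667, 2.661, 0.0]
contact_force: [0.1, -1.0, 0.0]
opening: 0.0848
grip_force: 0.0
```

```bash
python3 -c "
from h import *
plan([.4492,-.1574,.012],25.7)"
```

```text
pos [ 0.4526 -0.1574  0.0823] yawY 25.88 tilt 0.08 F [ 0.1 -1.   0. ] q [-0.49 -0.16  2.08  0.    1.22 -0.94] t 6.58
shift cm [ 0.16 -0.31  7.03] turn deg 0.2
```

Request:
{"fn": "send_rows", "kwargs": {"rows": [[8.5,[0.15,-0.3,1],0.2],[8.5,[0,0,2],0],[8.5,[0,0,2],0],[8.5,[0,0,1.2],0],[8.5,[0,0,0.7],0],[7,[0,0,0],0],[5,[0,0,0],0],[5,[0,0,0],0],[5,[0,0,0],0],[5,[0,0,0],0]], "newtons": 25}}

```text
t: 7.82
tool_pos: [0.4486, -0.1572, 0.013]
tool_rot: [1.672, 2.658, 0.0]
contact_force: [-0.8, -0.5, 4.6]
opening: 0.0574
grip_force: 27.9
```

```bash
python3 - <<'E'
from h import *
plan([.468,-.05,.012],2.7); o=ctrl.get_obs(); print(o['opening'],o['grip_force'])
E
```

```text
pos [ 0.4486 -0.1572  0.013 ] yawY 25.67 tilt 0.08 F [-0.8 -0.5  4.6] q [-0.49 -0.06  2.12 -0.    1.08 -0.94] t 7.83
shift cm [8.82 6.39 0.09] turn deg 23.0
0.05742187166038346 27.852889895439148
```

Request:
{"fn": "send_rows", "kwargs": {"rows": [[5,[0,0,-0.1],0],[5,[0,0,0],4],[5,[0,0,0],5],[5,[0,0,0],5],[5,[0,0,0],5],[5,[0,0,0],4],[5,[1,0.3,0],0],[5,[1.3,0.4,0],0],[5,[1.3,0.4,0],0],[5,[1.3,0.4,0],0]], "newtons": 40}}

```text
t: 9.07
tool_pos: [0.4608, -0.106, 0.0131]
tool_rot: [-2.168, -2.273, 0.0]
contact_force: [-0.5, -2.3, 0.9]
opening: 0.0573
grip_force: 43.2
```

Request:
{"fn": "send_rows", "kwargs": {"rows": [[5,[1.3,0.4,0],0],[5,[1.3,0.3,0],0],[5,[1.3,0.2,0],0],[5,[1,0.2,0],0],[5,[0.5,0,0],0],[5,[0,0,0],0],[5,[0,0,0],0]]}}

```text
t: 9.95
tool_pos: [0.4691, -0.0525, 0.0131]
tool_rot: [-2.169, -2.272, -0.001]
contact_force: [-0.2, 0.8, 0.3]
opening: 0.0572
grip_force: 43.2
```

```bash
python3 - <<'E'
from look import *
plan([.4697,-.05,.012],2.7)
im,P=look((.36,-.25),(.60,-.0),'t3')
f=im['frame'][200:300,270:450,::-1]; cv2.imwrite('pics/c3.png',cv2.resize(f,None,fx=4.4,fy=4.4,interpolation=cv2.INTER_CUBIC))
E
```

```text
pos [ 0.4691 -0.0525  0.0131] yawY 2.66 tilt 0.05 F [-0.2  0.8  0.3] q [-0.27 -0.06  2.12  0.    1.08 -0.32] t 9.95
shift cm [0.25 0.07 0.11] turn deg -0.0
timer rect [ 447.3 -104.4] [ 29.7 164.8] 103.91
bar [427.  -51.4] [21.1 25.1] 109.15 n 29 pca 43.93079413833266
```

View pics/c3.png

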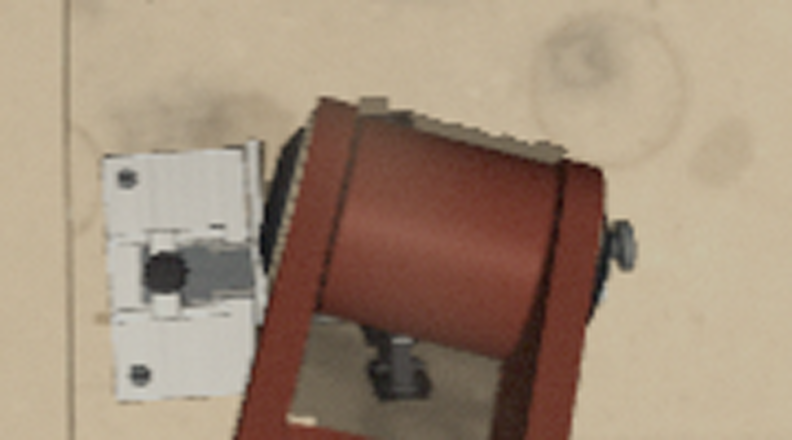

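The arm hides the timer here; only the button shows, at (622,245), still in line. I'll creep forward and feel for the plate.

Request:
{"fn": "send_rows", "kwargs": {"rows": [[5,[0.5,0,0],0],[5,[0.5,0,0],0],[5,[0.3,0,0],0],[5,[0.2,0,0],0],[5,[0.15,0,0],0]]}}

```text
t: 10.62
tool_pos: [0.4683, -0.0361, 0.0131]
tool_rot: [-2.169, -2.273, 0.0]
contact_force: [0.9, -1.1, -2.2]
opening: 0.0574
grip_force: 43.0
```

Request:
{"fn": "send_rows", "kwargs": {"rows": [[5,[0.1,0,0],0],[5,[0.1,0,0],0],[5,[0.1,0,0],0],[5,[0.1,0,0],0]]}}

```text
t: 11.12
tool_pos: [0.4682, -0.0322, 0.0132]
tool_rot: [-2.169, -2.272, 0.0]
contact_force: [0.2, 0.4, -1.8]
opening: 0.0573
grip_force: 43.0
```

Request:
{"fn": "send_rows", "kwargs": {"rows": [[5,[0.1,0,0],0],[5,[0.1,0,0],0]]}}

```text
t: 11.38
tool_pos: [0.4681, -0.0302, 0.0132]
tool_rot: [-2.169, -2.273, 0.0]
contact_force: [0.8, -0.3, -1.3]
opening: 0.0572
grip_force: 43.0
```

Request:
{"fn": "send_rows", "kwargs": {"rows": [[5,[0.1,0,0],0],[5,[0.1,0,0],0]]}}

```text
t: 11.62
tool_pos: [0.468, -0.0282, 0.0132]
tool_rot: [-2.169, -2.273, 0.0]
contact_force: [-0.6, -0.8, -2.0]
opening: 0.0573
grip_force: 43.0
```

Request:
{"fn": "send_rows", "kwargs": {"rows": [[5,[0.1,0,0],0],[5,[0.1,0,0],0]]}}

```text
t: 11.88
tool_pos: [0.468, -0.0279, 0.0133]
tool_rot: [2.167, 2.271, -0.004]
contact_force: [1.0, -10.8, -2.9]
opening: 0.0571
grip_force: 43.1
```

Contact: Fy is −10.8 N at y = −28 mm. I'll ease off, set the timer down, release and look.

Request:
{"fn": "send_rows", "kwargs": {"rows": [[5,[-0.1,0,0.1],0],[5,[0,0,0],0],[7,[0,0,0],0],[8.5,[0,0,0],0],[8.5,[0,0,0],0],[8.5,[0,0,-1.5],0],[8.5,[0,0,-4],0],[8.5,[0,0,-5],0],[8.5,[-5,0,-2],0],[8.5,[-6,0,0],0]]}}

```text
t: 13.12
tool_pos: [0.4753, -0.1385, 0.1417]
tool_rot: [2.161, 2.27, 0.004]
contact_force: [0.5, -0.4, -0.4]
opening: 0.0851
grip_force: 0.0
```

Request:
{"fn": "send_rows", "kwargs": {"rows": [[0,[-6,0,0],0],[0,[-6,0,0],0],[0,[-4,0,0],0],[0,[0,0,0],0]]}}

```text
t: 13.62
tool_pos: [0.4806, -0.2996, 0.1385]
tool_rot: [2.172, 2.268, 0.0]
contact_force: [1.1, 0.3, -0.6]
opening: 0.0118
grip_force: 0.0
```

```bash
python3 - <<'E'
from look import *
plan([.472,-.22,.012],2.7)
im,P=look((.43,-.25),(.50,.003),'t4')
f=im['frame'][220:300,280:460,::-1]; cv2.imwrite('pics/c4.png',cv2.resize(f,None,fx=4.4,fy=4.4,interpolation=cv2.INTER_CUBIC))
E
```

```text
pos [ 0.4806 -0.2996  0.1385] yawY 2.47 tilt 0.09 F [ 1.1  0.3 -0.6] q [-0.69 -0.01  1.84 -0.    1.31 -0.73] t 13.62
shift cm [ 8.01 -0.54 12.64] turn deg -0.2
timer rect [471.1 -77.6] [ 58.1 160.8] 92.45
bar [ 472.6 -101.4] [13.  48.5] 91.99 n 131 pca 93.0527812202794
```

View pics/c4.png

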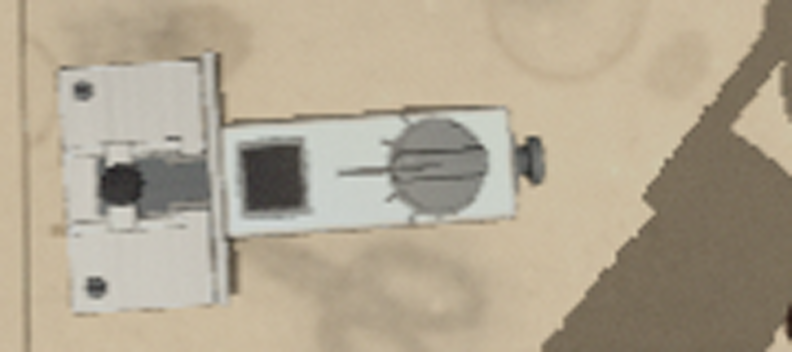

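The timer sits flush and square on the plate (edge at x≈220 in the crop), and the dial is in line with the mark. The button cap is at (535,160). Next I'll bring the closed fingers down behind the button.

Request:
{"fn": "send_rows", "kwargs": {"rows": [[0,[4.5,0,0],-0.2],[0,[4.5,0,3],0],[0,[0.5,0,3],0],[0,[0,0,3],0],[0,[0,0,2.4],0],[0,[0,0,1],0],[0,[0,0,0],0],[0,[0,0,0],0]]}}

```text
t: 14.68
tool_pos: [0.4769, -0.2024, 0.0146]
tool_rot: [2.163, 2.275, 0.001]
contact_force: [0.6, -0.7, 0.2]
opening: 0.0001
grip_force: 0.0
```

```bash
python3 - <<'E'
from look import *
plan([.475,-.175,.014],2.7); o=ctrl.get_obs(); print(o['opening'])
P=np.concatenate([cloud(cap('top')).reshape(-1,3)]); m=(abs(P[:,0]-.474)<.02)&(P[:,1]>-.175)&(P[:,1]<-.13)&(P[:,2]>.02)&(P[:,2]<.042)
Q=P[m]; Q=Q[Q[:,1].argsort()]; print(Q[:12].round(4),len(Q))
E
```

```text
pos [ 0.4769 -0.2024  0.0146] yawY 2.89 tilt 0.13 F [ 0.6 -0.7  0.2] q [-0.55  0.04  2.02  0.    1.08 -0.6 ] t 14.68
shift cm [ 2.74 -0.05  0.05] turn deg 0.2
7.044049798605506e-05
[[ 0.473  -0.1609  0.0338]
 [ 0.4752 -0.1608  0.0346]
 [ 0.4685 -0.1608  0.0335]
 [ 0.4705 -0.1597  0.0404]
 [ 0.4822 -0.1592  0.032 ]
 [ 0.4845 -0.1592  0.0326]
 [ 0.464  -0.1587  0.0318]
 [ 0.4798 -0.1587  0.0346]
 [ 0.4708 -0.1585  0.0341]
 [ 0.4685 -0.1585  0.0339]
 [ 0.4662 -0.1584  0.0342]
 [ 0.4729 -0.1581  0.0368]] 75
```

Request:
{"fn": "send_rows", "kwargs": {"rows": [[0,[0.8,-0.1,0],0.2],[0,[0.7,0,0],0],[0,[0.4,0,0],0],[0,[0.2,0,0],0],[0,[0.2,0,0],0],[0,[0.15,0,0],0],[0,[0.15,0,0],0]]}}

```text
t: 15.6
tool_pos: [0.4737, -0.1762, 0.0132]
tool_rot: [-2.169, -2.272, 0.0]
contact_force: [-0.0, 0.2, -0.1]
opening: 0.0001
grip_force: 0.0
```

Request:
{"fn": "send_rows", "kwargs": {"rows": [[0,[0.15,0,0],0],[0,[0.15,0,0],0]]}}

```text
t: 15.85
tool_pos: [0.4736, -0.1731, 0.0132]
tool_rot: [-2.169, -2.272, -0.0]
contact_force: [0.6, -0.3, -0.7]
opening: -0.0004
grip_force: 0.0
```

Request:
{"fn": "send_rows", "kwargs": {"rows": [[0,[0.15,0,0],0],[0,[0.15,0,0],0]]}}

```text
t: 16.1
tool_pos: [0.4735, -0.1708, 0.0132]
tool_rot: [2.168, 2.272, -0.002]
contact_force: [-0.2, -3.4, -1.7]
opening: -0.0001
grip_force: 1.8
```

Touched at about y = −0.171. I'll press on gently through the 7 mm stroke.

Request:
{"fn": "send_rows", "kwargs": {"rows": [[0,[0.15,0,0],0],[0,[0.15,0,0],0]]}}

```text
t: 16.35
tool_pos: [0.4734, -0.168, 0.0133]
tool_rot: [2.168, 2.272, -0.002]
contact_force: [-0.8, -5.8, -1.1]
opening: -0.0002
grip_force: 3.0
```

Request:
{"fn": "send_rows", "kwargs": {"rows": [[0,[0.15,0,0],0],[0,[0.15,0,0],0]]}}

```text
t: 16.6
tool_pos: [0.4733, -0.1655, 0.0135]
tool_rot: [2.167, 2.271, -0.003]
contact_force: [-1.0, -8.7, -1.8]
opening: 0.0001
grip_force: 4.0
```

Request:
{"fn": "send_rows", "kwargs": {"rows": [[0,[0.15,0,0],0]]}}

```text
t: 16.73
tool_pos: [0.4732, -0.1644, 0.0135]
tool_rot: [2.166, 2.271, -0.004]
contact_force: [-1.1, -11.9, -2.5]
opening: -0.0001
grip_force: 5.9
```

Request:
{"fn": "send_rows", "kwargs": {"rows": [[0,[0.1,0,0],0]]}}

```text
t: 16.85
tool_pos: [0.4734, -0.1644, 0.0138]
tool_rot: [2.164, 2.27, -0.006]
contact_force: [-1.8, -14.1, -2.2]
opening: -0.0
grip_force: 6.9
```

The button has bottomed out: no more travel at 14 N. I'll hold it for more than a second, then back off.

Request:
{"fn": "send_rows", "kwargs": {"rows": [[0,[0,0,0],0],[0,[0,0,0],0],[0,[0,0,0],0],[0,[0,0,0],0],[0,[0,0,0],0],[0,[0,0,0],0],[0,[0,0,0],0],[0,[0,0,0],0],[0,[0,0,0],0],[0,[0,0,0],0]]}}

```text
t: 18.1
tool_pos: [0.4734, -0.1644, 0.0138]
tool_rot: [2.165, 2.27, -0.006]
contact_force: [-1.0, -11.8, -3.2]
opening: -0.0003
grip_force: 5.9
```

Request:
{"fn": "send_rows", "kwargs": {"rows": [[0,[0,0,0],0],[0,[0,0,0],0]]}}

```text
t: 18.35
tool_pos: [0.4734, -0.1644, 0.0138]
tool_rot: [2.165, 2.27, -0.006]
contact_force: [-1.1, -12.2, -2.4]
opening: -0.0001
grip_force: 5.9
```

Request:
{"fn": "send_rows", "kwargs": {"rows": [[0,[-0.3,0,0],0],[0,[-0.3,0,0],0],[0,[-0.5,0,0],0],[0,[-1,0,0],0],[0,[-3,0,0],0],[0,[-3,0,-3],0],[0,[-4,0,-4],0],[0,[-3,0,-4],0],[0,[0,0,0],0]]}}

```text
t: 19.48
tool_pos: [0.4825, -0.3163, 0.1281]
tool_rot: [2.166, 2.264, 0.002]
contact_force: [-1.0, -0.5, -0.4]
opening: 0.0001
grip_force: 0.0
```

```bash
python3 - <<'E'
from look import *
im,P=look((.43,-.25),(.50,.003),'t5')
a,b=np.load('top0.npy'),cloud(im)
P=b[220:300,280:345].reshape(-1,3); P=P[(P[:,2]>.036)&(P[:,2]<.06)&(P[:,1]>.003)]
f=im['frame'][150:310,180:460,::-1]; cv2.imwrite('pics/c5.png',cv2.resize(f,None,fx=2.8,fy=2.8,interpolation=cv2.INTER_CUBIC))
E
```

```text
timer rect [471.3 -77.7] [ 57.6 161.1] 92.68
bar [ 472.6 -100.9] [13.  49.1] 90.94 n 131 pca 93.29811210003957
```

View pics/c5.png

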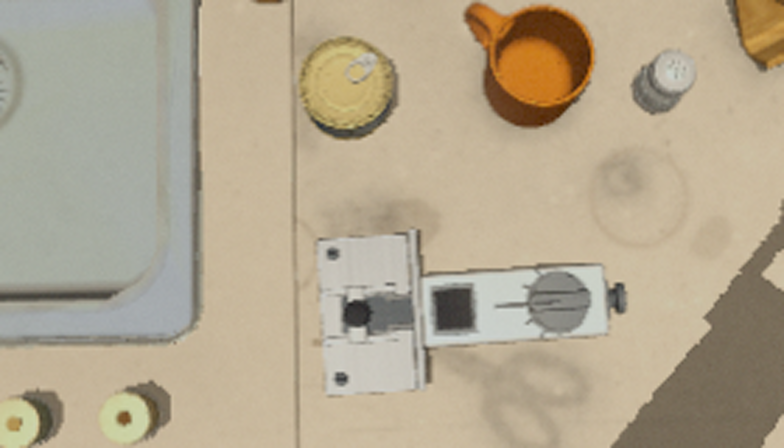

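The timer rests square against the plate, the dial is on the mark, the button is out again and the other items haven't moved. Handing in.

```bash
python3 -c "
from station import ctrl
print(ctrl.finish_job())"
```

```text
the job is handed in; nothing more can be done
None
```

I turned the dial to the long mark, brought the timer up square against the plate, held the start button fully in for about 1.5 s at 12–14 N, let go, and handed the job in at about 19.5 s; no verdict came back.

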